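# Fold up the carton walls around a repaired speaker

### The arm

A 7-joint arm with a two-finger parallel gripper is mounted at the origin on the work surface. World frame = base frame: x ahead of the robot, y to its left, z up, the work surface at z = 0. Lengths are in m, angles in rad, forces in N, time in s.
With the tool pointing down it reaches from about 0.4 to 0.875 m from the base axis. Payload 6.5 kg.
Tool frame: the origin (TCP) lies midway between the tips of the shut fingers; the grasp point (between the pads) lies 19 mm behind it (arm.hold_point_z is the distance from the TCP to the grasp point, in m); z points along the fingers, y is the line along which they close (so a half turn about z gives the same grasp; the last joint's range is limited). The gripper opens to 85 mm and grips with 20 to 120 N. Pads are 22 mm wide; open, the fingers measure 114 mm over their backs; the gripper's body (76 mm by 85 mm) begins 54 mm behind the grasp point. The pads swing forward as they close: fully open they stand 13 mm farther back than shut.
Start: joints at [1.125, 0.536, -0.004, 1.538, 0.003, 1.067, -0.071], TCP at [0.241, -0.604, 0.231] pointing down, gripper open.
Joint ranges: [-2.7, 2.7], [-0.37, 2.16], [-1.27, 1.26], [0.24, 2.4], [-1.31, 4.45], [0.19, 1.91], [-2.76, 2.76]. Speed limits (rad/s): [2.39, 2.39, 3.14, 3.14, 3.14, 3.14, 3.14].

### API

Orientations are given as a unit quaternion [x, y, z, w].
In Python, from cell import telemetry, eyes, job, arm gives the robot as it stands.
- The arm moves only by the shell command python3 -m jog 'ROWS' [FORCE]. ROWS is JSON, a list of rows, each an object of numbers: "dx", "dy", "dz": the shift along the world's x, y, z in cm; "wx", "wy", "wz": the turn, a rotation vector about the world's x, y, z in degrees; "grip": the closure, from 0 (fully open) to 1 (shut). In form: [{"dx": .., "dy": .., "dz": .., "wx": .., "wy": .., "wz": .., "grip": ..}, ...]. A call has 1 to 12 rows; each row shifts and turns the commanded pose from where the row before left it; what a row does not reach is not made up. A row lasts 1/10 s, in which the tool goes at most 50 mm and 8.59 degrees, less where a joint would pass 70% of its speed; a pose out of reach is approached as far as the arm can. A call with a gripper value outside its range is refused whole. The fingers move at their own pace and stop on an object; FORCE is the grip in N (left out, the last holds). Time passes only in rows, so rows that do not move let the fingers close. It gives the time, the measured TCP pose, the force, the opening and the grip force at its end, in the units of the state.
- telemetry.observe(): the state, without advancing time (a new reading comes with each control period).
- eyes.camera(name): name is "scene" or "side" or "wrist"; returns a dict with "frame" (400x640x3 uint8, red, green, blue), "z_map" (400x640 float32, m along the optical axis (not along the pixel's ray), 0 where there is no reading), "camera_matrix" (3x3 intrinsics, pixels), "extrinsics" (4x4, takes a point from world to camera coordinates). Camera axes: x right, y up, looking along -z (the intrinsics and any distortion apply to the point x, -y, -z); pixel columns grow to the right and rows downward; lengths in m; the calibration is good to about 2 mm. A picture is of the moment at which its call begins.
- job.hand_in(): hands the job in; it is judged then, once.
The state is a dict: "clock": time; "joint_positions": joint angles; "dq": joint speeds; "tau": joint torques, N m; "ee_pos": TCP position; "ee_rot": TCP orientation; "wrist_force": force on the tool from outside, world axes, zero at the start; "ft_torque": the same for the moment, N m; "grip_width": finger opening in m; "grip_force": force on a finger pad.
Only numpy, scipy, OpenCV 4.12 (cv2) and the standard library are available. Lean on these libraries where they do the work, as an engineer would, in place of code of your own. Each camera call takes 0.05 s, during which the arm holds its last target. There are 200 camera calls.

### The job

Box up the repaired speaker that stands on the flat blue carton blank: fold up all four walls of the blank around it, so that each stands upright and the carton forms an open box. Leave the speaker standing where it is in the box, and do not push about the tape roll, the charger and the box lid that lie around it.

Things in the scene. Friction and masses are not known exactly. Their poses are not given: they have to be found in the camera images.
- carton: Flat box blank of 3 mm board, blue outside, kraft inside. Its base panel (130 mm along its x, 112 mm along its y, 3 mm thick) is stuck to the bench with double-sided tape and does not move. A wall 60 mm high is creased to each of its four sides; they lie outward of the base, sprung part of the way up. Origin: centre of the base panel's underside, at bench height; z up.
- wall_near (a joint): End wall, 115 mm long, on the carton's -x side. Angle: 0 flat outward on the bench, 1.571 upright, stop at 1.65. Stiff crease (0.04 N m): it stays where it is left. Raise it in an arc about the crease; a level push on a low wall can jam. 3 mm thick.
- wall_near_edge (a point): Middle of the free edge of wall_near, in mid-thickness, 60 mm from the crease. The edge is the top of the wall once it is upright. Local x runs from the crease to this edge in the plane of the wall, y along the edge, z out of the inner face.
- wall_near_crease (a point): Middle of the crease (hinge line) of wall_near, 1.5 mm above the bench; the hinge line is horizontal, along local y.
- wall_far (a joint): End wall, 115 mm long, on the carton's +x side. Angle: 0 flat outward on the bench, 1.571 upright, stop at 1.65. Stiff crease (0.04 N m): it stays where it is left. Raise it in an arc about the crease; a level push on a low wall can jam. 3 mm thick.
- wall_far_edge (a point): Middle of the free edge of wall_far, in mid-thickness, 60 mm from the crease. The edge is the top of the wall once it is upright. Local x runs from the crease to this edge in the plane of the wall, y along the edge, z out of the inner face.
- wall_far_crease (a point): Middle of the crease (hinge line) of wall_far, 1.5 mm above the bench; the hinge line is horizontal, along local y.
- wall_left (a joint): Side wall, 125 mm long, on the carton's +y side. Angle: 0 flat outward on the bench, 1.571 upright, stop at 1.65. Stiff crease (0.04 N m): it stays where it is left. Raise it in an arc about the crease; a level push on a low wall can jam. At each end a corner tab stands 14 mm off the inner face; it goes inside the end wall when both are up.
- wall_left_edge (a point): Middle of the free edge of wall_left, in mid-thickness, 60 mm from the crease. The edge is the top of the wall once it is upright. Local x runs from the crease to this edge in the plane of the wall, y along the edge, z out of the inner face.
- wall_left_crease (a point): Middle of the crease (hinge line) of wall_left, 1.5 mm above the bench; the hinge line is horizontal, along local y.
- wall_right (a joint): Side wall, 125 mm long, on the carton's -y side. Angle: 0 flat outward on the bench, 1.571 upright, stop at 1.65. Stiff crease (0.04 N m): it stays where it is left. Raise it in an arc about the crease; a level push on a low wall can jam. At each end a corner tab stands 14 mm off the inner face; it goes inside the end wall when both are up.
- wall_right_edge (a point): Middle of the free edge of wall_right, in mid-thickness, 60 mm from the crease. The edge is the top of the wall once it is upright. Local x runs from the crease to this edge in the plane of the wall, y along the edge, z out of the inner face.
- wall_right_crease (a point): Middle of the crease (hinge line) of wall_right, 1.5 mm above the bench; the hinge line is horizontal, along local y.
- speaker: Repaired counter-top speaker: light blue round puck with a black top, 78 mm in diameter, 50 mm high, 0.25 to 0.5 kg, loose, standing on the carton's base panel near its middle (up to 6 mm off). Origin: centre of its underside, 3 mm above the bench.
- box_lid: Finished blue lid of the same carton, lying open side up, 143 x 125 x 30 mm, loose bystander; origin at the centre of its underside.
- tape_roll: Yellow roll of tape lying flat, 64 mm in diameter, 24 mm high, loose bystander close to a corner of the carton blank; origin at the centre of its underside.
- charger: White plug-in charger, 58 x 44 x 28 mm plus two 16 mm pins, loose bystander close to a corner of the carton blank; origin at the centre of its underside.
There are look-alikes about, which are no part of the job. Of the things that look like the speaker, take the one that is farthest from the robot's base at the start.

How it is judged:
By the outcome, as a careful person would: the job done as asked, in the order asked, and still so for the second after the job is handed in, with the robot touching nothing.
It also fails if it takes over 58 s, if anything falls off the work surface, if the arm or the gripper's body presses on something with over 40 N, if the wrist force passes 120 N, or if a joint passes its speed limit or range.

## Working session

There is one attempt and no reset: what is moved stays moved. The work goes in short steps, Python scripts to look and compute and a shell command to move; the robot and the scene stay as the last step left them, time stands still between calls to the robot, and variables do not carry over. Pictures are saved under pics/ and viewed, at most 10 in all, crops included, and the job is handed in when it is done.

```bash
mkdir -p pics; ls; cat > h.py <<'E'
import numpy as np, cv2
from cell import telemetry, eyes, job, arm
def shot(n,f=None):
    c=eyes.camera(n)
    if f: cv2.imwrite('pics/'+f,c['frame'][:,:,::-1])
    return c
def pts(c):
    z=c['z_map'];K=c['camera_matrix'];v,u=np.mgrid[:z.shape[0],:z.shape[1]]
    p=np.stack([(u-K[0,2])/K[0,0]*z,-(v-K[1,2])/K[1,1]*z,-z],-1)
    E=c['extrinsics'];return (p-E[:3,3])@E[:3,:3]
E
python3 - <<'E'
from h import *
for n in ['scene','side']:
    c=shot(n,n+'0.png');np.savez(n+'0.npz',**c)
    E=c['extrinsics'];print(n,-E[:3,:3].T@E[:3,3],-E[2,:3]);print(c['camera_matrix'])
s=telemetry.observe();print(s)
E
```

```text
pics
scene [0.97043378 0.44135996 0.71009594] [-0.49673002 -0.42523951 -0.75659147]
[[470.86290671   0.         326.71026832]
 [  0.         470.86290671 194.9671894 ]
 [  0.           0.           1.        ]]
side [ 0.27126876 -0.50418593  0.710611  ] [ 0.27882568  0.63314293 -0.72207082]
[[477.43898793   0.         322.79825208]
 [  0.         477.43898793 194.45674513]
 [  0.           0.           1.        ]]
{'clock': 0.1, 'joint_positions': array([ 1.12478963,  0.53709904, -0.0044203 ,  1.53876648,  0.00258032,
        1.06730426, -0.07119307]), 'dq': array([ 0.0009444 , -0.00088113, -0.00073787, -0.00177382, -0.00029267,
       -0.00096185,  0.00098224]), 'tau': array([ 3.87669657e-03, -5.84563315e+01,  1.05239891e+00, -2.59773785e+01,
        1.26973348e-02,  4.64251352e-03, -3.74932154e-05]), 'ee_pos': array([ 0.24075268, -0.6031581 ,  0.23049833]), 'ee_rot': array([ 9.82017144e-01,  1.88790128e-01, -2.01167469e-04, -7.59520931e-04]), 'wrist_force': array([-0.10090698,  0.84665042,  0.01668526]), 'ft_torque': array([-0.00035444,  0.00267831,  0.0515253 ]), 'grip_force': 0.0, 'grip_width': 0.08535463209415911}
```

View pics/scene0.png

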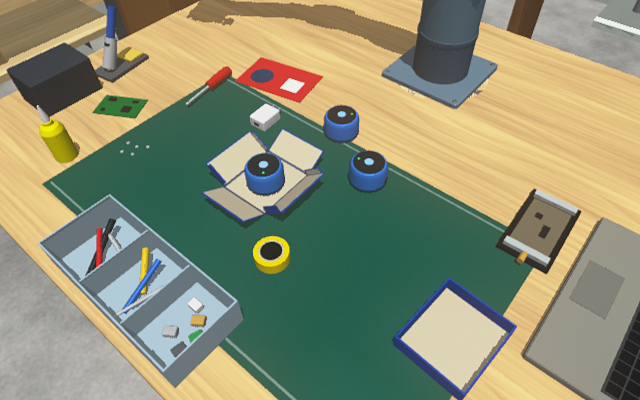

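View pics/side0.png

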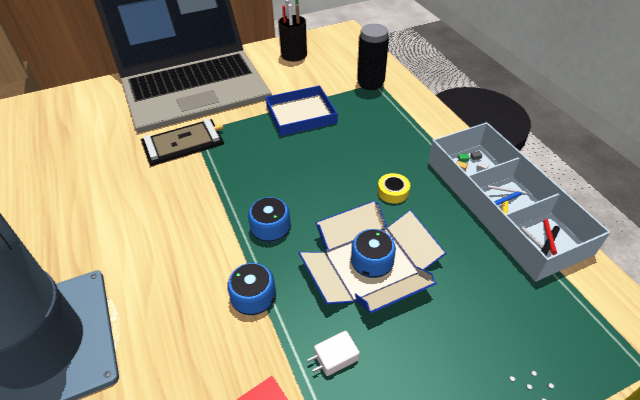

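The target speaker stands on the blank at scene (264,172) and side (373,250). The charger is at scene (265,117) and the tape roll at scene (271,253). Two look-alikes stand nearer the robot, and the walls are partly sprung up.

```bash
cat > m.py <<'E'
from h import *
P=[];C=[]
for n in ['scene','side']:
    c=dict(np.load(n+'0.npz'));p=pts(c);ok=c['z_map']>0
    P.append(p[ok]);C.append(c['frame'][ok])
P=np.vstack(P);C=np.vstack(C).astype(np.uint8)
hsv=cv2.cvtColor(C[None],cv2.COLOR_RGB2HSV)[0]
c=dict(np.load('side0.npz'));p=pts(c)
print('spk top side',p[250,373],'others',p[215,268],p[283,250],'tape',p[188,380],'charger',p[350,335])
c2=dict(np.load('scene0.npz'));q=pts(c2);print('scene',q[165,264],q[250,255],q[115,265])
ctr=p[250,373,:2]
near=np.hypot(*(P[:,:2]-ctr).T)<0.2
# ortho colour image, 1px=0.5mm... 
S=1000;im=np.zeros((560,560,3),np.uint8);hm=np.full((560,560),-1.)
lo=ctr-0.2
o=np.argsort(P[:,2]);o=o[near[o]&(P[o,2]<0.08)]
ij=((P[o,:2]-lo)*1400).astype(int);im[559-ij[:,1].clip(0,559),ij[:,0].clip(0,559)]=C[o]
im=cv2.dilate(im,np.ones((3,3)))
for k in range(0,5):
    g=int(k*0.1*1400)
cv2.imwrite('pics/ortho.png',im[:,:,::-1]);print('lo',lo)
kr=near&(hsv[:,0]>8)&(hsv[:,0]<28)&(hsv[:,1]>20)&(hsv[:,1]<120)&(hsv[:,2]>100)&(P[:,2]<0.07)&(np.abs(P[:,2])<.07)
print(kr.sum());np.save('kr.npy',P[kr])
bl=near&(P[:,2]>0.048)&(P[:,2]<0.06)
print('spk top c',(P[bl].min(0)+P[bl].max(0))/2, P[bl].max(0)-P[bl].min(0))
for nm,a in [('tape',(hsv[:,0]>22)&(hsv[:,0]<33)&(hsv[:,1]>180)&near),('chg',near&(hsv[:,1]<15)&(hsv[:,2]>150)&(P[:,2]>0.02))]:
    print(nm,P[a].min(0),P[a].max(0))
E
python3 m.py
```

```text
spk top side [ 0.54793701 -0.08558537  0.05577407] others [0.41282505 0.06849795 0.05126067] [ 0.33624358 -0.05862628  0.05186531] tape [0.64827669 0.06570339 0.02435022] charger [ 0.41738415 -0.21058251  0.03035268]
scene [ 0.55941781 -0.06955375  0.05696833] [0.6976656  0.04017141 0.0246791 ] [ 0.42835419 -0.20069031  0.02909077]
lo [ 0.34793701 -0.28558537]
11121
spk top c [ 0.48412342 -0.03939126  0.05355825] [0.27196583 0.25602715 0.01109967]
tape [ 6.45626356e-01  3.08497236e-02 -1.23482032e-04] [0.70135757 0.08154309 0.02848432]
chg [ 0.39104112 -0.23108194  0.02004735] [0.66862041 0.02220663 0.05578561]
```

View pics/ortho.png

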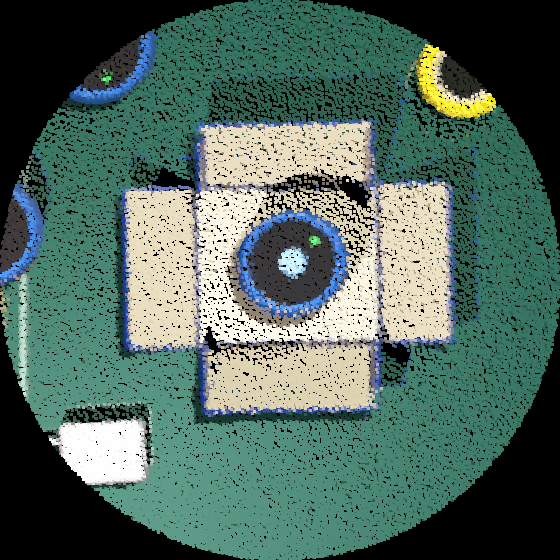

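The ortho view shows the carton nearly aligned with the world axes, with the base at px x 196–380, y 186–343. The speaker is centred at (292,264), the charger is at (105,450) and the tape roll at (460,80). Next I'll fit the walls for accurate numbers.

```bash
cat > f.py <<'E'
from h import *
K=np.load('kr.npy');c0=np.array([.5537,-.0749])
def fit(K,c0):
    d=K[:,:2]-c0
    base=K[(np.abs(d[:,0])<.06)&(np.abs(d[:,1])<.05)&(K[:,2]<.012)];zb=np.median(base[:,2]);print('base z',zb)
    for nm,ax,s,h,l in [('+x',0,1,.065,.05),('-x',0,-1,.065,.05),('+y',1,1,.056,.05),('-y',1,-1,.056,.05)]:
        u=s*d[:,ax];w=K[(u>h-.01)&(u<h+.075)&(np.abs(d[:,1-ax])<l)&(K[:,2]>zb+.008)]
        if len(w)<30: print(nm,len(w));continue
        for _ in range(3):
            m=w.mean(0);n=np.linalg.svd(w-m)[2][2];n*=np.sign(n[2]) or 1
            r=np.abs((w-m)@n);w=w[r<max(.003,0)]
        nu=-s*n[ax];ang=np.arctan2(nu,n[2])
        yaw=np.degrees(np.arctan2(n[1-ax],n[ax]*1)) 
        uc=s*(m[ax]-c0[ax])-(m[2]-zb)*n[2]/nu
        print(nm,len(w),'ang',ang,'deg',np.degrees(ang),'yaw-ish',yaw,'crease',ax,c0[ax]+s*uc,'zmax',np.percentile(w[:,2],98),'outer',c0[ax]+s*np.percentile(s*(w[:,ax]-c0[ax]),98),'mid',(w[:,1-ax].min()+w[:,1-ax].max())/2)
if __name__=='__main__': fit(K,c0)
E
python3 f.py
```

```text
base z 0.0042626324535047725
+x 1614 ang 0.5118575800011944 deg 29.327279045848332 yaw-ish -178.83839269653086 crease 0 0.6172582524312891 zmax 0.032816944425755286 outer 0.6671257331786824 mid -0.07490611297572428
-x 1525 ang 0.532013649704914 deg 30.48213677144297 yaw-ish 1.2833037667457126 crease 0 0.4895834648717619 zmax 0.03298189405446747 outer 0.4409923865865113 mid -0.0748975387922549
+y 1444 ang 0.6883120137944394 deg 39.43737337857188 yaw-ish 178.75631597725126 crease 1 -0.019857194380704372 zmax 0.04082649929111342 outer 0.023998466373877286 mid 0.5537037901018197
-y 1509 ang 0.6370519242161993 deg 36.500386588276186 yaw-ish -1.265666862465152 crease 1 -0.13075331376424776 zmax 0.037966115351169755 outer -0.17599995049182698 mid 0.5536818690499065
```

```bash
python3 -m jog '[{"wz":-7.3,"grip":1},{"wz":-7.3,"grip":1},{"wz":-7.2,"grip":1}]' 40
```

```text
schema error: expected keys dx, dy, dz, wx, wy, wz, grip
```

```bash
python3 -m jog '[{"dx":2.6,"dy":3.3,"dz":0,"wx":0,"wy":0,"wz":-7,"grip":1},{"dx":2.6,"dy":3.3,"dz":0,"wx":0,"wy":0,"wz":-7,"grip":1},{"dx":2.6,"dy":3.3,"dz":0,"wx":0,"wy":0,"wz":-6.5,"grip":1},{"dx":2.6,"dy":3.3,"dz":0,"wx":0,"wy":0,"wz":0,"grip":1},{"dx":2.6,"dy":3.3,"dz":0,"wx":0,"wy":0,"wz":0,"grip":1},{"dx":2.6,"dy":3.3,"dz":0,"wx":0,"wy":0,"wz":0,"grip":1},{"dx":2.6,"dy":3.3,"dz":0,"wx":0,"wy":0,"wz":0,"grip":1},{"dx":2.6,"dy":3.3,"dz":0,"wx":0,"wy":0,"wz":0,"grip":1},{"dx":2.6,"dy":3.3,"dz":0,"wx":0,"wy":0,"wz":0,"grip":1},{"dx":2.6,"dy":3.3,"dz":0,"wx":0,"wy":0,"wz":0,"grip":1},{"dx":2.6,"dy":3.3,"dz":0,"wx":0,"wy":0,"wz":0,"grip":1},{"dx":2.6,"dy":3.0,"dz":0,"wx":0,"wy":0,"wz":0,"grip":1}]' 40
```

```text
clock: 1.3
ee_pos: [0.5536, -0.2087, 0.231]
ee_rot: [1.0, 0.011, -0.0, -0.0]
wrist_force: [0.4, -0.5, -0.5]
grip_width: 0.0002
grip_force: 0.0
```

```bash
python3 -m jog '[{"dx":0,"dy":0,"dz":-5,"wx":0,"wy":0,"wz":0,"grip":1},{"dx":0,"dy":0,"dz":-5,"wx":0,"wy":0,"wz":0,"grip":1},{"dx":0,"dy":0,"dz":-5,"wx":0,"wy":0,"wz":0,"grip":1},{"dx":0,"dy":0,"dz":-4,"wx":0,"wy":0,"wz":0,"grip":1},{"dx":0,"dy":0,"dz":-2.6,"wx":0,"wy":0,"wz":0,"grip":1},{"dx":0,"dy":0.7,"dz":0,"wx":0,"wy":0,"wz":0,"grip":1},{"dx":0,"dy":0.7,"dz":0,"wx":0,"wy":0,"wz":0,"grip":1},{"dx":0,"dy":0.5,"dz":0.6,"wx":0,"wy":0,"wz":0,"grip":1},{"dx":0,"dy":0.5,"dz":0.6,"wx":0,"wy":0,"wz":0,"grip":1},{"dx":0,"dy":0.5,"dz":0.4,"wx":0,"wy":0,"wz":0,"grip":1},{"dx":0,"dy":0.5,"dz":0.3,"wx":0,"wy":0,"wz":0,"grip":1}]' && python3 -m jog '[{"dx":0,"dy":0.5,"dz":0.2,"wx":0,"wy":0,"wz":0,"grip":1},{"dx":0,"dy":0.5,"dz":0.2,"wx":0,"wy":0,"wz":0,"grip":1},{"dx":0,"dy":0.5,"dz":0.2,"wx":0,"wy":0,"wz":0,"grip":1},{"dx":0,"dy":0.5,"dz":0.1,"wx":0,"wy":0,"wz":0,"grip":1},{"dx":0,"dy":0.4,"dz":0,"wx":0,"wy":0,"wz":0,"grip":1},{"dx":0,"dy":0.2,"dz":0,"wx":0,"wy":0,"wz":0,"grip":1},{"dx":0,"dy":0,"dz":0,"wx":0,"wy":0,"wz":0,"grip":1}]'
cat > look.py <<'E'
import sys
from h import *
P=[]
for n in ['scene','side']:
    c=shot(n,f'{n}{sys.argv[1]}.png');P.append(pts(c)[c['z_map']>0])
P=np.vstack(P);a=np.radians(1.26);d=P[:,:2]-[.5534,-.0753]
L=np.c_[d@[np.cos(a),np.sin(a)],d@[-np.sin(a),np.cos(a)],P[:,2]]
np.save('L.npy',L)
for nm,ax,s,h in [('+x',0,1,.065),('-x',0,-1,.065),('+y',1,1,.056),('-y',1,-1,.056)]:
    o=[]
    for lo,hi in [(.012,.022),(.022,.032),(.032,.042),(.042,.052),(.052,.06),(.06,.066)]:
        u=s*L[:,ax]-h;m=(abs(L[:,1-ax])<.045)&(L[:,2]>lo)&(L[:,2]<hi)&(u>-.016)&(u<.062)
        o.append('%d:%s'%(m.sum(),np.round(1000*np.percentile(u[m],[10,50,90]),1)) if m.sum()>8 else '-')
    print(nm,*o)
m=(np.hypot(*L[:,:2].T)<.05)&(L[:,2]>.05)&(L[:,2]<.058);w=L[m];print('spk',(np.percentile(w,1,axis=0)+np.percentile(w,99,axis=0))/2)
E
python3 look.py 1
```

```text
clock: 2.4
ee_pos: [0.5541, -0.1773, 0.0362]
ee_rot: [1.0, 0.011, 0.001, 0.001]
wrist_force: [-0.9, -3.1, 1.5]
grip_width: -0.0
grip_force: 1.3
clock: 3.1
ee_pos: [0.5526, -0.1499, 0.041]
ee_rot: [1.0, 0.011, -0.0, -0.0]
wrist_force: [-0.3, 0.3, -1.0]
grip_width: 0.0002
grip_force: 0.0
+x 322:[15.8 23.3 29.8] 441:[32.3 40.4 48.4] 126:[46.8 50.1 53. ] - - -
-x 680:[13.2 20.6 27.8] 719:[29.9 37.1 44.8] 275:[43.  48.2 51.9] - - -
+y 455:[10.2 15.5 21.4] 482:[21.4 27.3 33. ] 518:[34.2 39.8 44.6] 38:[43.3 44.6 45.3] - -
-y 124:[0.4 1.1 2.1] 183:[0.4 1.6 2.6] 203:[0.8 2.  3. ] 220:[ 1.1  2.7 19.9] 220:[ 1.6  3.1 25.6] 192:[ 1.4  3.9 22.8]
spk [0.00337323 0.00153419 0.05399576]
```

View pics/side1.png

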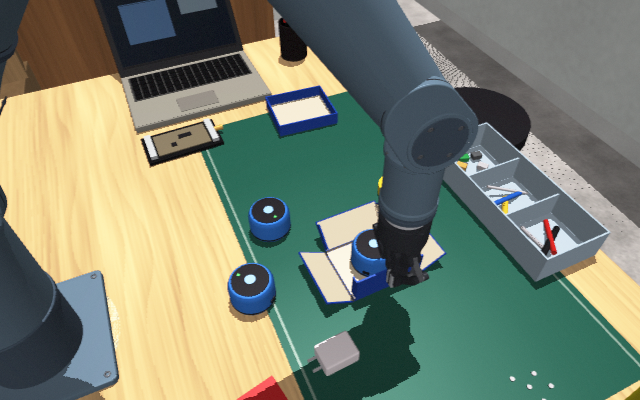

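The side view shows the -y wall standing almost upright against the shut fingers at about (405,270), with the speaker unmoved. It leans out about 3°, so I'll push 2.5 mm more, retreat and go round to the +y side.

```bash
python3 -m jog '[{"dx":0,"dy":0.25,"dz":0,"wx":0,"wy":0,"wz":0,"grip":1},{"dx":0,"dy":0,"dz":0,"wx":0,"wy":0,"wz":0,"grip":1},{"dx":0,"dy":-1.5,"dz":0,"wx":0,"wy":0,"wz":0,"grip":1},{"dx":0,"dy":-1.5,"dz":1,"wx":0,"wy":0,"wz":0,"grip":1},{"dx":0,"dy":0,"dz":5,"wx":0,"wy":0,"wz":0,"grip":1},{"dx":0,"dy":0,"dz":5,"wx":0,"wy":0,"wz":0,"grip":1},{"dx":0,"dy":0,"dz":3,"wx":0,"wy":0,"wz":0,"grip":1},{"dx":0,"dy":4.5,"dz":0,"wx":0,"wy":0,"wz":0,"grip":1},{"dx":0,"dy":4.5,"dz":0,"wx":0,"wy":0,"wz":0,"grip":1},{"dx":0,"dy":4.5,"dz":0,"wx":0,"wy":0,"wz":0,"grip":1},{"dx":0,"dy":4.5,"dz":0,"wx":0,"wy":0,"wz":0,"grip":1},{"dx":0,"dy":4.5,"dz":0,"wx":0,"wy":0,"wz":0,"grip":1}]'; python3 look.py 2
```

```text
clock: 4.4
ee_pos: [0.5535, 0.0465, 0.1824]
ee_rot: [1.0, 0.01, 0.001, 0.0]
wrist_force: [1.1, 0.2, 1.0]
grip_width: 0.0001
grip_force: 0.0
+x 665:[14.2 22.2 29.2] 756:[31.7 39.1 47.1] 188:[45.2 49.4 52.8] 12:[-5.6 -4.8 -0.9] 11:[-5.4 -4.4 -2.4] -
-x 684:[12.8 20.3 27.3] 730:[29.7 37.  44.8] 229:[43.9 48.7 52. ] 12:[-6.4 -4.2 -1.6] 9:[-4.7 -3.7 -1.5] -
+y 478:[10.1 15.7 21.2] 485:[21.9 27.5 33.1] 507:[34.2 40.1 44.8] 35:[42.1 44.  45.1] - -
-y 193:[-0.   0.8  1.8] 245:[-0.1  0.9  1.9] 264:[0.  1.1 2.1] 288:[0.1 1.1 2.1] 227:[0.4 1.4 2.4] 200:[-0.7  1.3  2.9]
spk [0.0037294  0.00167052 0.05392853]
```

```bash
python3 -m jog '[{"dx":0,"dy":0.2,"dz":-5,"wx":0,"wy":0,"wz":0,"grip":1},{"dx":0,"dy":0,"dz":-5,"wx":0,"wy":0,"wz":0,"grip":1},{"dx":0,"dy":0,"dz":-4,"wx":0,"wy":0,"wz":0,"grip":1},{"dx":0,"dy":0,"dz":-2.3,"wx":0,"wy":0,"wz":0,"grip":1},{"dx":0,"dy":-0.5,"dz":0,"wx":0,"wy":0,"wz":0,"grip":1},{"dx":0,"dy":-0.5,"dz":0.4,"wx":0,"wy":0,"wz":0,"grip":1},{"dx":0,"dy":-0.5,"dz":0.5,"wx":0,"wy":0,"wz":0,"grip":1},{"dx":0,"dy":-0.5,"dz":0.4,"wx":0,"wy":0,"wz":0,"grip":1},{"dx":0,"dy":-0.5,"dz":0.3,"wx":0,"wy":0,"wz":0,"grip":1}]' && python3 -m jog '[{"dx":0,"dy":-0.5,"dz":0.2,"wx":0,"wy":0,"wz":0,"grip":1},{"dx":0,"dy":-0.5,"dz":0.2,"wx":0,"wy":0,"wz":0,"grip":1},{"dx":0,"dy":-0.5,"dz":0.2,"wx":0,"wy":0,"wz":0,"grip":1},{"dx":0,"dy":-0.5,"dz":0.1,"wx":0,"wy":0,"wz":0,"grip":1},{"dx":0,"dy":-0.5,"dz":0,"wx":0,"wy":0,"wz":0,"grip":1},{"dx":0,"dy":-0.3,"dz":0,"wx":0,"wy":0,"wz":0,"grip":1},{"dx":0,"dy":0,"dz":0,"wx":0,"wy":0,"wz":0,"grip":1}]'; python3 look.py 3
```

```text
clock: 5.4
ee_pos: [0.5546, 0.0233, 0.0364]
ee_rot: [1.0, 0.011, 0.002, -0.0]
wrist_force: [0.8, 1.0, 1.4]
grip_width: -0.0001
grip_force: 0.8
clock: 6.1
ee_pos: [0.5526, -0.0051, 0.0411]
ee_rot: [1.0, 0.011, -0.0, 0.0]
wrist_force: [-0.1, -0.1, 0.7]
grip_width: -0.0004
grip_force: 0.0
+x 682:[13.4 21.9 28.9] 790:[30.8 39.3 47.4] 185:[-1.7 49.3 52.9] 27:[-6.2 -4.1 -1.3] 26:[-6.  -3.8 -1.2] -
-x 357:[14.6 21.4 28.5] 464:[30.7 38.  45.5] 216:[43.6 48.8 52. ] - 12:[-3.5 -2.2 -1.1] -
+y 147:[-2.1 -0.9  0. ] 177:[-2.2 -1.2 -0.2] 194:[-2.4 -1.4 -0.3] 240:[-2.7 -1.5  8.9] 230:[-2.6 -1.3 19.4] 201:[-3.  -0.7 17.9]
-y 191:[-0.2  0.7  1.6] 237:[0.  0.9 1.8] 277:[-0.   1.1  2. ] 272:[0.2 1.3 2.1] 231:[0.2 1.5 2.4] 193:[-0.7  1.2  3.4]
spk [0.00354676 0.00181943 0.0539686 ]
```

```bash
python3 -m jog '[{"dx":0,"dy":1.5,"dz":0,"wx":0,"wy":0,"wz":0,"grip":1},{"dx":0,"dy":1.5,"dz":1,"wx":0,"wy":0,"wz":0,"grip":1},{"dx":0,"dy":0,"dz":4.5,"wx":0,"wy":0,"wz":0,"grip":1},{"dx":0,"dy":0,"dz":4.5,"wx":0,"wy":0,"wz":0,"grip":1},{"dx":3.5,"dy":-2.4,"dz":0,"wx":0,"wy":0,"wz":0,"grip":1},{"dx":3.5,"dy":-2.4,"dz":0,"wx":0,"wy":0,"wz":0,"grip":1},{"dx":3.5,"dy":-2.5,"dz":0,"wx":0,"wy":0,"wz":0,"grip":1},{"dx":3.6,"dy":-2.4,"dz":0,"wx":0,"wy":0,"wz":0,"grip":1},{"dx":0,"dy":0,"dz":0,"wx":0,"wy":0,"wz":0,"grip":1}]'
```

```text
clock: 7.1
ee_pos: [0.6978, -0.0741, 0.1419]
ee_rot: [1.0, 0.009, 0.002, 0.001]
wrist_force: [0.9, -1.0, 0.0]
grip_width: -0.0002
grip_force: 0.0
```

```bash
python3 -m jog '[{"dx":0,"dy":0,"dz":-4.5,"wx":0,"wy":0,"wz":0,"grip":1},{"dx":0,"dy":0,"dz":-4.5,"wx":0,"wy":0,"wz":0,"grip":1},{"dx":0,"dy":0,"dz":-3,"wx":0,"wy":0,"wz":0,"grip":1},{"dx":0,"dy":0,"dz":-1.1,"wx":0,"wy":0,"wz":0,"grip":1},{"dx":-0.6,"dy":0,"dz":0,"wx":0,"wy":0,"wz":0,"grip":1},{"dx":-0.6,"dy":0,"dz":0.1,"wx":0,"wy":0,"wz":0,"grip":1},{"dx":-0.4,"dy":0,"dz":0.6,"wx":0,"wy":0,"wz":0,"grip":1},{"dx":-0.4,"dy":0,"dz":0.5,"wx":0,"wy":0,"wz":0,"grip":1},{"dx":-0.5,"dy":0,"dz":0.5,"wx":0,"wy":0,"wz":0,"grip":1},{"dx":-0.5,"dy":0,"dz":0.4,"wx":0,"wy":0,"wz":0,"grip":1}]' && python3 -m jog '[{"dx":-0.5,"dy":0,"dz":0.3,"wx":0,"wy":0,"wz":0,"grip":1},{"dx":-0.5,"dy":0,"dz":0.2,"wx":0,"wy":0,"wz":0,"grip":1},{"dx":-0.5,"dy":0,"dz":0.2,"wx":0,"wy":0,"wz":0,"grip":1},{"dx":-0.5,"dy":0,"dz":0.2,"wx":0,"wy":0,"wz":0,"grip":1},{"dx":-0.5,"dy":0,"dz":0.1,"wx":0,"wy":0,"wz":0,"grip":1},{"dx":-0.5,"dy":0,"dz":0,"wx":0,"wy":0,"wz":0,"grip":1},{"dx":0,"dy":0,"dz":0,"wx":0,"wy":0,"wz":0,"grip":1}]'; python3 look.py 4
```

```text
clock: 8.1
ee_pos: [0.6655, -0.0711, 0.0335]
ee_rot: [1.0, 0.011, 0.002, 0.0]
wrist_force: [2.8, 1.2, 4.3]
grip_width: -0.0002
grip_force: 1.8
clock: 8.8
ee_pos: [0.6326, -0.0713, 0.0409]
ee_rot: [1.0, 0.011, -0.001, -0.0]
wrist_force: [0.5, 0.5, -0.2]
grip_width: 0.0001
grip_force: 0.0
+x 154:[-3.  -1.6  3. ] 161:[-3.1 -1.8  3.1] 157:[-3.2 -1.8  3.3] 193:[-3.3 -1.5 20.1] 218:[-2.5 -0.5 21.6] 198:[-1.6  1.4 22. ]
-x 633:[12.9 20.7 27.8] 739:[29.2 37.1 45. ] 275:[41.9 48.2 52. ] 18:[-6.4 -2.7 -1.2] 23:[-6. -4. -2.] -
+y 187:[-1.9 -1.  -0.1] 227:[-2.3 -1.2 -0.2] 256:[-2.4 -1.3 -0.3] 283:[-2.7 -1.5 -0.5] 225:[-2.8 -1.7 -0.7] 184:[-3.9 -1.7  0.3]
-y 140:[-0.1  0.7  1.5] 178:[-0.   1.   1.7] 202:[0.2 1.1 2. ] 194:[0.4 1.3 2.1] 182:[0.3 1.4 2.4] 150:[-0.8  0.9  2.7]
spk [0.0018429  0.00144759 0.05393587]
```

```bash
python3 -m jog '[{"dx":1.5,"dy":0,"dz":0,"wx":0,"wy":0,"wz":0,"grip":1},{"dx":1.5,"dy":0,"dz":1,"wx":0,"wy":0,"wz":0,"grip":1},{"dx":0,"dy":0,"dz":4.5,"wx":0,"wy":0,"wz":0,"grip":1},{"dx":0,"dy":0,"dz":4.5,"wx":0,"wy":0,"wz":0,"grip":1},{"dx":-4.2,"dy":-0.1,"dz":0,"wx":0,"wy":0,"wz":0,"grip":1},{"dx":-4.2,"dy":-0.1,"dz":0,"wx":0,"wy":0,"wz":0,"grip":1},{"dx":-4.2,"dy":-0.1,"dz":0,"wx":0,"wy":0,"wz":0,"grip":1},{"dx":-4.2,"dy":-0.1,"dz":0,"wx":0,"wy":0,"wz":0,"grip":1},{"dx":-4.2,"dy":-0.1,"dz":0,"wx":0,"wy":0,"wz":0,"grip":1},{"dx":-4.0,"dy":-0.1,"dz":0,"wx":0,"wy":0,"wz":0,"grip":1},{"dx":0,"dy":0,"dz":0,"wx":0,"wy":0,"wz":0,"grip":1}]'; python3 look.py 5
```

```text
clock: 10.0
ee_pos: [0.4074, -0.0775, 0.1404]
ee_rot: [1.0, 0.01, -0.004, 0.0]
wrist_force: [0.7, -0.3, -0.5]
grip_width: 0.0003
grip_force: 0.0
+x 189:[-3.1 -1.4  3.2] 203:[-2.9 -1.3  3.3] 205:[-2.7 -0.7  3.8] 218:[-2.9 -1.   3.9] 205:[-2.9 -1.   3.7] 179:[-1.5  1.1  3.6]
-x 632:[12.9 20.9 27.8] 732:[29.3 37.2 44.8] 268:[42.5 48.3 51.9] 21:[-5.9 -2.5 -1.5] 20:[-7.  -3.6 -1.7] -
+y 172:[-2.  -0.9  0.2] 228:[-2.1 -1.2 -0.2] 268:[-2.3 -1.4 -0.4] 274:[-2.6 -1.5 -0.6] 226:[-2.8 -1.8 -0.6] 188:[-3.6 -1.5  0.1]
-y 178:[-0.2  0.8  1.5] 256:[-0.2  0.9  1.8] 262:[0.1 1.  1.9] 277:[0.3 1.3 2.2] 227:[0.3 1.4 2.5] 203:[-0.5  1.1  3.5]
spk [0.00352544 0.00140326 0.05390379]
```

View pics/scene5.png

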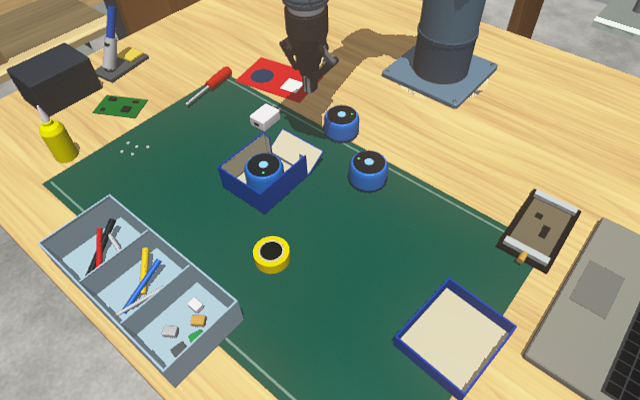

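The scene view shows three walls upright around the speaker at (264,172). The last wall is still down at (298,150), and the fingers are above and outside it at (305,85).

```bash
python3 -m jog '[{"dx":0.2,"dy":0,"dz":-4.5,"wx":0,"wy":0,"wz":0,"grip":1},{"dx":0,"dy":0,"dz":-4.5,"wx":0,"wy":0,"wz":0,"grip":1},{"dx":0,"dy":0,"dz":-3,"wx":0,"wy":0,"wz":0,"grip":1},{"dx":0,"dy":0,"dz":-1,"wx":0,"wy":0,"wz":0,"grip":1},{"dx":0,"dy":0,"dz":0,"wx":0,"wy":0,"wz":0,"grip":1}]'
```

```text
clock: 10.6
ee_pos: [0.4164, -0.0769, 0.0104]
ee_rot: [1.0, 0.011, -0.001, -0.0]
wrist_force: [-0.4, -0.1, -0.3]
grip_width: -0.0002
grip_force: 0.0
```

Need 5.8 cm to reach 0.474.

```bash
python3 -m jog '[{"dx":0.5,"dy":0,"dz":0,"wx":0,"wy":0,"wz":0,"grip":1},{"dx":0.5,"dy":0,"dz":0.2,"wx":0,"wy":0,"wz":0,"grip":1},{"dx":0.4,"dy":0,"dz":0.6,"wx":0,"wy":0,"wz":0,"grip":1},{"dx":0.4,"dy":0,"dz":0.5,"wx":0,"wy":0,"wz":0,"grip":1},{"dx":0.5,"dy":0,"dz":0.5,"wx":0,"wy":0,"wz":0,"grip":1},{"dx":0.5,"dy":0,"dz":0.4,"wx":0,"wy":0,"wz":0,"grip":1},{"dx":0.5,"dy":0,"dz":0.3,"wx":0,"wy":0,"wz":0,"grip":1},{"dx":0.5,"dy":0,"dz":0.2,"wx":0,"wy":0,"wz":0,"grip":1},{"dx":0.5,"dy":0,"dz":0.2,"wx":0,"wy":0,"wz":0,"grip":1},{"dx":0.5,"dy":0,"dz":0.2,"wx":0,"wy":0,"wz":0,"grip":1},{"dx":0.5,"dy":0,"dz":0,"wx":0,"wy":0,"wz":0,"grip":1},{"dx":0.5,"dy":0,"dz":0,"wx":0,"wy":0,"wz":0,"grip":1}]'; python3 -m jog '[{"dx":0,"dy":0,"dz":0,"wx":0,"wy":0,"wz":0,"grip":1}]'; python3 look.py 6
```

```text
clock: 11.8
ee_pos: [0.4745, -0.0773, 0.0423]
ee_rot: [1.0, 0.011, 0.0, 0.0]
wrist_force: [-0.8, 0.7, -0.2]
grip_width: 0.0002
grip_force: 0.5
clock: 11.9
ee_pos: [0.4751, -0.0772, 0.0423]
ee_rot: [1.0, 0.011, 0.001, 0.0]
wrist_force: [-0.1, -0.2, -0.2]
grip_width: 0.0001
grip_force: 0.0
+x 186:[-3.1 -1.4  3.2] 204:[-2.9 -1.1  3.4] 203:[-2.9 -1.3  3.5] 219:[-2.7 -0.9  3.7] 207:[-2.6 -1.2  3.6] 179:[-1.5  1.2  3.8]
-x 127:[-3.3 -2.1  2.6] 122:[-3.4 -1.6  2.9] 148:[-3.4 -1.8  2.8] 149:[-3.2 -1.7  3.5] 183:[-3.3 -1.2 22. ] 158:[-2.3  1.1 20.9]
+y 127:[-1.9 -0.9 -0. ] 190:[-2.  -1.1 -0.1] 221:[-2.4 -1.3 -0.2] 229:[-2.6 -1.6 -0.4] 173:[-2.7 -1.6 -0.6] 150:[-3.7 -1.8  0.2]
-y 180:[-0.3  0.8  1.5] 247:[-0.1  0.9  1.7] 262:[-0.1  1.   2.1] 285:[0.3 1.3 2.2] 228:[0.1 1.4 2.3] 204:[-0.7  1.4  3.6]
spk [0.00333389 0.0018607  0.05384354]
```

Retreat and check.

```bash
python3 -m jog '[{"dx":-1.5,"dy":0,"dz":0,"wx":0,"wy":0,"wz":0,"grip":1},{"dx":-1.5,"dy":0,"dz":1,"wx":0,"wy":0,"wz":0,"grip":1},{"dx":0,"dy":0,"dz":4.5,"wx":0,"wy":0,"wz":0,"grip":1},{"dx":0,"dy":0,"dz":4.5,"wx":0,"wy":0,"wz":0,"grip":1},{"dx":0,"dy":0,"dz":4.5,"wx":0,"wy":0,"wz":0,"grip":1},{"dx":0,"dy":0,"dz":0,"wx":0,"wy":0,"wz":0,"grip":1}]'; python3 look.py 7
```

```text
clock: 12.6
ee_pos: [0.4477, -0.0777, 0.1927]
ee_rot: [1.0, 0.011, 0.005, 0.001]
wrist_force: [-0.1, 0.1, -0.7]
grip_width: -0.0003
grip_force: 0.0
+x 193:[-3.2 -1.4  3.2] 197:[-2.9 -1.2  3.4] 223:[-2.7 -1.2  3.7] 214:[-2.8 -1.   3.7] 194:[-2.4 -1.1  3.6] 181:[-1.5  1.1  3.7]
-x 148:[-3.4  1.6  2.8] 173:[-3.4 -0.4  2.9] 178:[-3.4 -1.2  3.2] 195:[-3.2 -1.   3.3] 169:[-3.3 -1.2  3.2] 178:[-2.4  0.8  3.1]
+y 182:[-2.1 -0.9  0.3] 234:[-2.1 -1.2 -0. ] 263:[-2.5 -1.4 -0.4] 269:[-2.7 -1.6 -0.6] 229:[-2.8 -1.7 -0.6] 185:[-3.7 -1.4  0.3]
-y 195:[-0.3  0.6  1.7] 233:[-0.2  0.9  1.8] 264:[-0.2  1.   2. ] 287:[-0.   1.2  2.2] 226:[0.1 1.4 2.3] 205:[-0.7  1.3  3.3]
spk [0.00318748 0.00159904 0.05400825]
```

View pics/side7.png

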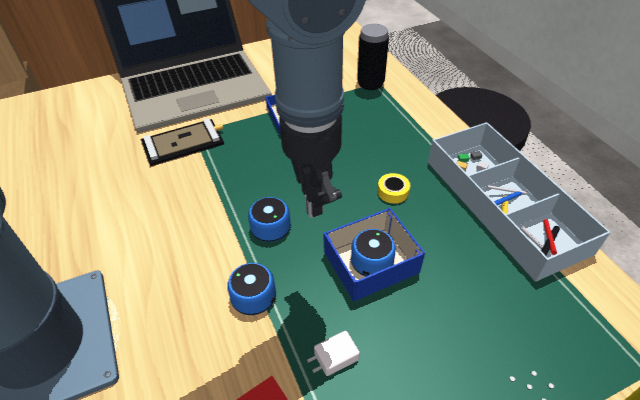

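The side view shows all four walls upright, within about 1°, in an open box around the speaker at (373,250). The tape roll at (393,188) and charger at (336,353) have not moved, and the arm is clear.

```bash
python3 -c "
from cell import job
print(job.hand_in())"
```

```text
the job is handed in; nothing more can be done
None
```

I folded all four carton walls upright (within about 1° by the depth images) around the speaker, which still stands where it was; the tape roll, charger and box lid were not touched, and I handed the job in at about 13 s.

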